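# Fetch the ammonite from behind the bottles for the microscope

## Task

The ammonite stands in the back row of the light-blue bottle tray, behind three bottles: move the three bottles out of the way onto the steel tray, then set the ammonite down in the middle of the microscope's lit glass plate, and finally put every bottle back in the very place where it stood before. Keep everything upright, set things down rather than dropping them, and leave the green crystal specimen and the glass dish where they are.

Things in the scene. Friction and masses are not known exactly. Their poses are not given: they have to be found in the camera images.
- bottle_red: Upright brown-glass bottle with a paper label and a red screw cap. Round body 54 mm in diameter up to 92 mm height, then a shoulder up to 108 mm; above it the cap, 32 mm in diameter, from 110 to 140 mm height (total height 140 mm). About 0.2 kg. Grip it from above by the cap. Origin: centre of its underside; z up.
- bottle_blue: Upright brown-glass bottle with a paper label and a blue screw cap. Round body 54 mm in diameter up to 92 mm height, then a shoulder up to 108 mm; above it the cap, 32 mm in diameter, from 110 to 140 mm height (total height 140 mm). About 0.2 kg. Grip it from above by the cap. Origin: centre of its underside; z up.
- bottle_yellow: Upright brown-glass bottle with a paper label and a yellow screw cap. Round body 54 mm in diameter up to 92 mm height, then a shoulder up to 108 mm; above it the cap, 32 mm in diameter, from 110 to 140 mm height (total height 140 mm). About 0.2 kg. Grip it from above by the cap. Origin: centre of its underside; z up.
- ammonite: The wanted specimen: a brown, ribbed spiral fossil (ammonite) on a pale stone disc, fixed flat on a round black base. Base 42 mm in diameter, 24 mm high; the disc is 37 mm across and reaches 33 mm above the underside. About 70 g. Grip it by the black base. Origin: centre of its underside; z up.
- crystal: Another specimen, to be left alone: green crystals on the same kind of round black base (42 mm in diameter, 24 mm high; 48 mm high in all). Origin: centre of its underside; z up. It stands loose in the bottle tray, in the other back place.
- bottle_tray: Light-blue plastic tray, 246 mm (y) by 156 mm (x), fixed. Origin: centre of its underside; x from front to back row, z up. Floor 6 mm up; rim 4 mm thick, 14 mm high (30 mm at the back). White printed circles mark the places: front, for bottles, x -22, y -66, 0, 66 mm; back, for specimens, x 36, y -42, 42 mm. At the start each thing stands within 3 mm of a circle's centre, in any order.
- steel_tray: The side area: flat stainless tray, 354 mm (x) by 164 mm (y), fixed, left of the bottle tray. Origin: centre of its underside; x along its length, away from the robot, z up. Floor 4 mm above the origin, rim 4 mm thick and 14 mm high. The glass dish lies at its far end; the rest is free.
- glass_dish: Low round glass dish with two small shells, 61 mm in diameter and 17 mm high, lying loose at the far end of the steel tray; to be left alone. Origin: centre of its underside; z up.
- microscope: Stereo microscope, fixed, right of the bottle tray, head swung aside so the stage is open from above. Origin: on the bench below the centre of the lit round glass plate; z up, x to the pillar (outer right). Plate 95 mm across, top 62 mm up, 3 mm proud of the base (x -103 to 183, y -100 to 100 mm). Pillar 32 mm thick (foot 52) at x 140 mm, 359 mm high; head beyond it.
Not all that is in view belongs to the job. What is shaped like the bottle_red but pink, purple or turquoise is not meant.

How it is judged:
By the outcome, as a careful person would: the job done as asked, in the order asked, and still so for the second after the job is handed in, with the robot touching nothing.
It also fails if it takes over 144 s, if anything falls off the work surface, if the arm or the gripper's body presses on something with over 40 N, if the wrist force passes 120 N, or if a joint passes its speed limit or range.

## Robot

A 6-joint arm with a two-finger parallel gripper is mounted at the origin on the work surface. World frame = base frame: x ahead of the robot, y to its left, z up, the work surface at z = 0. Lengths are in mm, angles in rad, forces in N, time in s.
With the tool pointing down it reaches from about 300 to 950 mm from the base axis. Payload 3.1 kg.
Tool frame: the origin (TCP) lies midway between the tips of the shut fingers; the grasp point (between the pads) lies 19 mm behind it (env.pinch_z is the distance from the TCP to the grasp point, in mm); z points along the fingers, y is the line along which they close (so a half turn about z gives the same grasp; the last joint's range is limited). The gripper opens to 85 mm and grips with 20 to 120 N. Pads are 22 mm wide; open, the fingers measure 114 mm over their backs; the gripper's body (76 mm by 85 mm) begins 54 mm behind the grasp point. The pads swing forward as they close: fully open they stand 13 mm farther back than shut.
Start: joints at [1.211, 0.308, 1.634, -0, 1.2, -0.07], TCP at [178.626, 598.936, 205.872] pointing down, gripper open.
Joint ranges: [-3.06, 3.06], [-0.79, 1.96], [0.05, 2.63], [-1.19, 4.34], [0.05, 2.64], [-2.94, 2.94]. Speed limits (rad/s): [2.79, 2.79, 3.14, 3.14, 3.14, 3.14].

## Interface

Orientations are given as a unit quaternion [w, x, y, z].
In Python, from bench import readout, vision, ticket, models, env gives the robot as it stands. The module is installed in compiled form; this text tells all that it offers.
- The arm moves only by the tool jog_arm, never from a script. Its argument "targets" is a list that holds one entry, the list of rows, each a list of 4 numbers: the shift along the tool's x, y, z scaled (see below), then the turn about the tool's z scaled (see below). A call has 1 to 10 rows; each row shifts and turns the commanded pose from where the row before left it, along the tool's axes as they then stand; what a row does not reach is not made up. The controller multiplies each number of a shift by 30 mm and each number of a turn by 0.08 rad. A row lasts 1/8 s, in which the tool goes at most 62.5 mm and 10.7 degrees, less where a joint would pass 70% of its speed; a pose out of reach is approached as far as the arm can. A call with a number of a shift or a turn outside -1 to 1 is refused whole. A call with a gripper value outside its range is refused whole. "gripper" is the closure, from 0 (fully open) to 1 (shut), set as the call begins (left out, the last holds). The fingers move at their own pace and stop on an object; "force" is the grip in N (left out, the last holds). Time passes only in rows, so rows that do not move let the fingers close. It gives the time, the measured TCP pose, the force, the opening and the grip force at its end, in the units of the state.
- readout.sense(): the state, without advancing time (a new reading comes with each control period).
- vision.capture(name): name is "side" or "top" or "wrist"; returns the picture (384x512x3 uint8, blue, green, red); there is no depth.
- vision.camera_info(name): a dict with "intrinsics" (3x3 intrinsics, pixels), "R" (3x3) and "t" (3): a world point X has camera coordinates R X + t; the wrist camera has in their place "T_tool_cam" (4x4, takes a point from camera to tool coordinates, whose origin is the TCP and whose axes are the flange's). Camera axes: x right, y down, z forward; pixel columns grow to the right and rows downward; lengths in mm; the calibration is good to about 2 mm. A picture is of the moment at which its call begins: read the wrist's pose just before it. camera_info takes no time and is no camera call.
- ticket.hand_in(): hands the job in; it is judged then, once.
Trained networks look in the newest picture that a camera, given by its name, has taken for a name from the list of things; names that differ only in an ending like _2 or _b are one class to them, and where a whole thing is asked for, a point or a joint stands for the part that bears it (a point fixed in the world has none). Each returns a list of dicts, best first, with "p" (0 to 1); they miss things now and then, are a little off and sometimes report something else, mostly with a low value. They report only what shows in the picture. A call takes as long as a camera call. They do not tell look-alikes from the thing itself.
- models.silhouettes(name, camera): "mask" (384x512 bool, what is visible of it) and "pixel" ([column, row] in pixels, amid what is visible of it).
The state is a dict: "t": time; "joint_positions": joint angles; "dq": joint speeds; "effort": joint torques, N m; "tcp_pos": TCP position; "ee_rot": TCP orientation; "force": force on the tool from outside, world axes, zero at the start; "moment": the same for the moment, N m; "width": finger opening in mm; "finger_force": force on a finger pad.
Only numpy, scipy, OpenCV 4.12 (cv2) and the standard library are available. Lean on these libraries where they do the work, as an engineer would, in place of code of your own. Each camera call takes 0.05 s, during which the arm holds its last target. There are 200 camera calls.

## Working session

There is one attempt and no reset: what is moved stays moved. The work goes in short steps, Python scripts to look and compute and a tool call to move; the robot and the scene stay as the last step left them, time stands still between calls to the robot, and variables do not carry over. Pictures are saved under pics/ and viewed, at most 14 in all, crops included, and the job is handed in when it is done.

Besides the shell and the picture viewer there is one more tool, called as a command line: name --argument value ..., lists and objects as JSON in quotes. jog_arm: Moves the arm, as the interface text tells. Shifts and turns lie within -1 to 1; 1 stands for 30 mm of shift or 0.08 rad of turn. Its arguments: {"type":"object","properties":{"targets":{"type":"array"},"gripper":{"type":"number"},"force":{"type":"number"}},"required":["targets"]}

```bash
mkdir -p pics; cat > h.py <<'E'
import numpy as np, cv2
from bench import readout, vision, ticket, models, env
from scipy.spatial.transform import Rotation as Ro
def cam(n, s=None):
    c=vision.camera_info(n); K=np.array(c["intrinsics"])
    if n!="wrist": return K,np.array(c["R"]),np.array(c["t"])
    s=s or readout.sense(); q=s["ee_rot"]; T=np.eye(4)
    T[:3,:3]=Ro.from_quat([q[1],q[2],q[3],q[0]]).as_matrix(); T[:3,3]=s["tcp_pos"]
    M=np.linalg.inv(T@np.array(c["T_tool_cam"])); return K,M[:3,:3],M[:3,3]
def back(c,px,z):
    K,R,t=c; d=R.T@np.linalg.inv(K)@np.array([px[0],px[1],1.]); o=-R.T@t
    return o+d*(z-o[2])/d[2]
def proj(c,X):
    K,R,t=c; p=K@(R@np.array(X,float)+t); return p[:2]/p[2]
E
python3 - <<'E'
from h import *
s=readout.sense(); print(s["tcp_pos"],s["ee_rot"],s["width"],env.pinch_z)
for n in ("top","side"):
    im=vision.capture(n); cv2.imwrite(f"pics/{n}0.png",im)
    c=cam(n); print(n,(-c[1].T@c[2]).round(),c[0][0,0])
    for o,z in dict(bottle_red=140,bottle_blue=140,bottle_yellow=140,ammonite=33,crystal=48,bottle_tray=6,steel_tray=4,glass_dish=10,microscope=62).items():
        for r in models.silhouettes(o,n)[:4]:
            print(o,round(r["p"],2),np.round(r["pixel"]),r["mask"].sum(), back(c,r["pixel"],z).round())
E
```

```text
[178.31175647 598.10012039 204.65201743] [-2.53662859e-04  1.44406142e-01  9.89517827e-01 -1.12756728e-03] 85.14335605352892 18.700000000000003
top [352.  -4. 993.] 360.11016084286535
bottle_red 0.81 [366. 109.] 595 [ 650. -288.  140.]
bottle_red 0.73 [158. 265.] 534 [264. 202. 140.]
bottle_red 0.67 [305. 248.] 450 [ 310. -140.  140.]
bottle_red 0.66 [322. 117.] 588 [ 626. -177.  140.]
bottle_blue 0.68 [274. 147.] 453 [550. -62. 140.]
bottle_yellow 0.7 [224. 152.] 456 [532.  57. 140.]
ammonite 0.46 [229. 138.] 175 [596.  53.  33.]
crystal 0.57 [262. 130.] 174 [617. -37.  48.]
steel_tray 0.73 [133. 173.] 7514 [497. 315.   4.]
glass_dish 0.79 [123. 122.] 413 [638. 349.  10.]
microscope 0.84 [405. 221.] 12085 [ 381. -413.   62.]
microscope 0.65 [121. 121.] 427 [625. 336.  62.]
side [ 292. -721.  794.] 443.33813086714804
bottle_red 0.85 [200. 256.] 1353 [ 305. -207.  140.]
bottle_red 0.75 [370. 247.] 1292 [ 619. -254.  140.]
bottle_red 0.69 [398. 293.] 1575 [ 627. -358.  140.]
bottle_red 0.66 [292. 188.] 891 [522. -67. 140.]
bottle_blue 0.82 [310. 209.] 1105 [ 540. -135.  140.]
bottle_yellow 0.9 [282. 171.] 801 [515.  -7. 140.]
crystal 0.52 [330. 212.] 193 [619. -69.  48.]
bottle_tray 0.63 [323. 224.] 2862 [606. -66.   6.]
bottle_tray 0.55 [282. 171.] 752 [559. 138.   6.]
steel_tray 0.56 [243. 133.] 4270 [492. 330.   4.]
glass_dish 0.51 [287. 120.] 241 [635. 357.  10.]
microscope 0.57 [274. 340.] 16572 [ 409. -359.   62.]
```

View pics/top0.png

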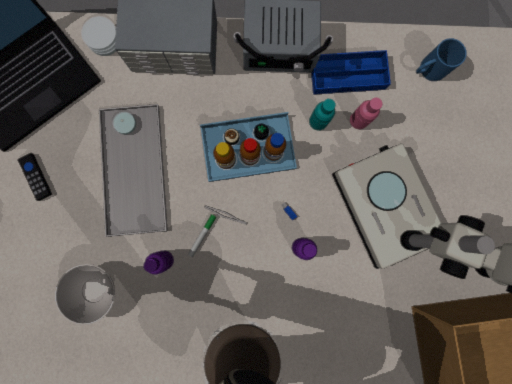

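View pics/side0.png

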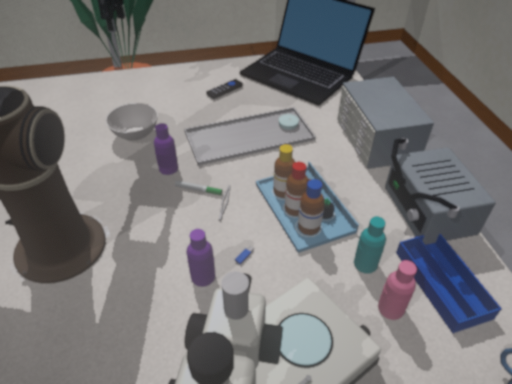

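The top view shows yellow (224,152), red (250,150) and blue (277,145) caps in the front row of the light-blue tray. The ammonite is at about (232,136) behind them, the crystal at (262,131), and the plate at (387,190). The side view agrees. The purple, teal and pink bottles are decoys.

Next I'll measure caps, tray and plate, and enlarge a crop to confirm.

```bash
python3 - <<'E'
from h import *
print(np.round(vision.camera_info("wrist")["T_tool_cam"],3).tolist())
im=cv2.imread("pics/top0.png"); c=cam("top"); cs=cam("side"); si=cv2.imread("pics/side0.png")
def tri(a,b):
    P=[K@np.c_[R,t] for K,R,t in (c,cs)]
    X=cv2.triangulatePoints(P[0],P[1],np.array(a,float).reshape(2,1),np.array(b,float).reshape(2,1)); return (X[:3]/X[3]).ravel()
def blob(I,lo,hi,box,minS=140,minV=60):
    x0,y0,x1,y1=box; h=cv2.cvtColor(I,cv2.COLOR_BGR2HSV)[y0:y1,x0:x1].astype(int)
    m=((h[...,0]>=lo)&(h[...,0]<=hi) if lo<=hi else (h[...,0]>=lo)|(h[...,0]<=hi))&(h[...,1]>minS)&(h[...,2]>minV)
    n,l,s,cc=cv2.connectedComponentsWithStats(m.astype(np.uint8)); k=1+s[1:,4].argmax(); return cc[k]+[x0,y0],s[k,4]
T=(195,105,305,190);S=(250,140,345,250)
for n,lo,hi in (("yellow",20,32),("red",172,6),("blue",100,125)):
    a,A=blob(im,lo,hi,T,180 if n!="blue" else 170); b,B=blob(si,lo,hi,S,170)
    print(n,a.round(1),A,b.round(1),B,"tri",tri(a,b).round(),"top@137",back(c,a,137).round(1),"side@128",back(cs,b,128).round(1))
for p in ((202,125),(290,114),(297,163),(208,179)): print("tray",p,back(c,p,14).round())
g=im[140:260,330:450]; 
m=cv2.inRange(cv2.cvtColor(im,cv2.COLOR_BGR2HSV),(85,20,140),(110,120,255)); m[:, :360]=0;m[:165]=0;m[220:]=0;m[:,415:]=0
n,l,s,cc=cv2.connectedComponentsWithStats(m); k=1+s[1:,4].argmax(); print("plate",cc[k],s[k],back(c,cc[k],62).round(1))
print("pillar foot guess",back(c,(412,238),62).round())
for p in ((333,172),(403,147),(447,220),(378,268)): print("base",p,back(c,p,59).round())
for p in ((102,107),(158,104),(167,233),(106,236)): print("steel",p,back(c,p,14).round())
a=cv2.resize(im[100:190,190:310],None,fx=5,fy=5,interpolation=cv2.INTER_CUBIC); cv2.imwrite("pics/crop1.png",a)
E
```

```text
[[-0.001, -0.962, -0.273, 70.249], [1.0, -0.001, -0.0, 0.048], [0.0, -0.273, 0.962, -166.941], [0.0, 0.0, 0.0, 1.0]]Traceback (most recent call last):
  File "<stdin>", line 13, in <module>
  File "<stdin>", line 10, in blob
ValueError: attempt to get argmax of an empty sequence
```

```bash
cat > m.py <<'E'
from h import *
def blob(I,lo,hi,box,minS=140,minV=60):
    x0,y0,x1,y1=box; h=cv2.cvtColor(I,cv2.COLOR_BGR2HSV)[y0:y1,x0:x1].astype(int)
    m=((h[...,0]>=lo)&(h[...,0]<=hi) if lo<=hi else (h[...,0]>=lo)|(h[...,0]<=hi))&(h[...,1]>minS)&(h[...,2]>minV)
    n,l,s,cc=cv2.connectedComponentsWithStats(m.astype(np.uint8))
    if n<2: return np.array([0.,0.]),0
    k=1+s[1:,4].argmax(); return cc[k]+[x0,y0],s[k,4]
E
python3 - <<'E'
from m import *
im=cv2.imread("pics/top0.png"); c=cam("top"); cs=cam("side"); si=cv2.imread("pics/side0.png")
def tri(a,b):
    P=[K@np.c_[R,t] for K,R,t in (c,cs)]
    X=cv2.triangulatePoints(P[0],P[1],np.array(a,float).reshape(2,1),np.array(b,float).reshape(2,1)); return (X[:3]/X[3]).ravel()
T=(195,105,305,190);S=(250,140,345,250)
for n,lo,hi,ms,mv in (("yellow",18,32,170,120),("red",172,6,190,110),("blue",100,125,140,60)):
    a,A=blob(im,lo,hi,T,ms,mv); b,B=blob(si,lo,hi,S,ms,mv)
    print(n,a.round(1),A,b.round(1),B,"tri",tri(a,b).round(),"top@137",back(c,a,137).round(1),"side@128",back(cs,b,128).round(1))
for p in ((202,125),(290,114),(297,163),(208,179)): print("tray",p,back(c,p,14).round())
m=cv2.inRange(cv2.cvtColor(im,cv2.COLOR_BGR2HSV),(80,15,140),(110,120,255)); m[:, :360]=0;m[:165]=0;m[220:]=0;m[:,415:]=0
n,l,s,cc=cv2.connectedComponentsWithStats(m); k=1+s[1:,4].argmax(); print("plate",cc[k],s[k],back(c,cc[k],62).round(1))
for p in ((333,172),(403,147),(447,220),(378,268)): print("base",p,back(c,p,59).round())
for p in ((102,107),(158,104),(167,233),(106,236)): print("steel",p,back(c,p,14).round())
a=cv2.resize(im[100:190,190:310],None,fx=5,fy=5,interpolation=cv2.INTER_CUBIC); cv2.imwrite("pics/crop1.png",a)
E
```

```text
yellow [222.  148.3] 118 [0. 0.] 0 tri [ 257. -109.  708.] top@137 [543.2  62.8 137. ] side@128 [-287.6 1206.4  128. ]
red [249.8 144. ] 115 [0. 0.] 0 tri [ 260. -128.  707.] top@137 [555.7  -4.2 137. ] side@128 [-287.6 1206.4  128. ]
blue [276.8 139.1] 143 [314.6 184.1] 92 tri [569. -69. 144.] top@137 [569.7 -69.3 137. ] side@128 [577.5 -52.4 128. ]
tray (202, 125) [635. 130.  14.]
tray (290, 114) [ 674. -114.   14.]
tray (297, 163) [ 535. -136.   14.]
tray (208, 179) [484. 108.  14.]
plate [386.70390456 190.63774403] [370 174  34  34 922] [ 459.5 -365.6   62. ]
base (333, 172) [ 505. -225.   59.]
base (403, 147) [ 578. -412.   59.]
base (447, 220) [ 387. -524.   59.]
base (378, 268) [ 259. -342.   59.]
steel (102, 107) [678. 408.  14.]
steel (158, 104) [691. 254.  14.]
steel (167, 233) [335. 212.  14.]
steel (106, 236) [323. 374.  14.]
```

View pics/crop1.png

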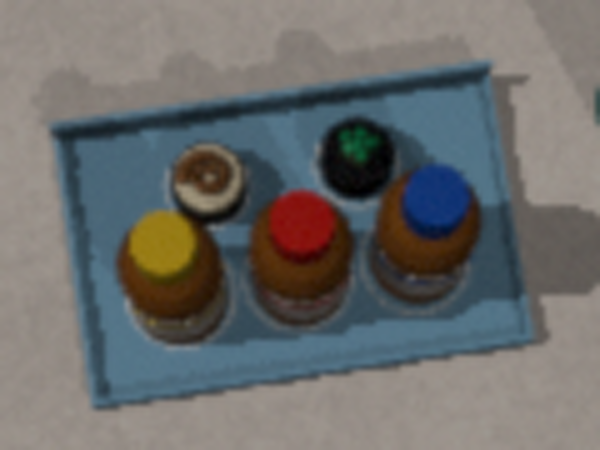

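The crop confirms it. The brown spiral on a pale disc at crop (207,180) is the ammonite, and the green specimen at (357,155) is the crystal. The three brown bottles have yellow (163,243), red (302,225) and blue (436,202) caps. Now I'll bring the wrist camera over the tray.

jog_arm --targets '[[[0,0,-0.53,-1],[0,0,-0.53,-1],[0,0,-0.53,-1],[0,0,-0.53,-1],[0,0,-0.53,-1],[0,0,-0.53,-1],[-0.31,-0.9,0,0],[-0.31,-0.9,0,0],[-0.31,-0.9,0,0],[-0.31,-0.9,0,0]]]'

```text
t: 2.25
tcp_pos: [235.9, 499.1, 301.4]
ee_rot: [0.0, -0.095, 0.995, 0.0]
force: [0.2, -0.8, -0.4]
width: 85.3
finger_force: 0.0
```

jog_arm --targets '[[[-0.31,-0.9,0,0],[-0.31,-0.9,0,0],[-0.31,-0.9,0,0],[-0.31,-0.9,0,0],[-0.31,-0.9,0,0],[-0.31,-0.9,0,0],[-0.31,-0.9,0,0],[-0.31,-0.9,0,0],[-0.31,-0.9,0,0],[-0.31,-0.9,0,0]]]'

```text
t: 3.5
tcp_pos: [378.3, 251.5, 301.4]
ee_rot: [0.0, -0.095, 0.995, 0.0]
force: [-0.4, 0.2, -0.0]
width: 85.0
finger_force: 0.0
```

jog_arm --targets '[[[-0.31,-0.9,0,0],[-0.31,-0.9,0,0],[-0.31,-0.9,0,0],[-0.31,-0.9,0,0],[-0.31,-0.9,0,0],[-0.31,-0.9,0,0],[-0.31,-0.9,0,0],[-0.31,-0.9,0,0],[-0.31,-0.9,0,0],[-0.31,-0.9,0,0],[0,0,0,0]]]' --gripper 0.4

```text
$.targets[0]: bad value
```

jog_arm --targets '[[[-0.31,-0.9,0,0],[-0.31,-0.9,0,0],[-0.31,-0.9,0,0],[-0.31,-0.9,0,0],[-0.31,-0.9,0,0],[-0.31,-0.9,0,0],[-0.31,-0.9,0,0],[-0.31,-0.9,0,0],[-0.31,-0.9,0,0],[0,0,0,0]]]' --gripper 0.4

```text
t: 4.75
tcp_pos: [506.7, 28.3, 301.3]
ee_rot: [0.0, -0.094, 0.996, -0.0]
force: [-0.2, -0.1, 0.5]
width: 51.2
finger_force: 0.0
```

```bash
python3 - <<'E'
from h import *
s=readout.sense(); c=cam("wrist",s); im=vision.capture("wrist"); cv2.imwrite("pics/w1.png",im)
print(s["tcp_pos"],s["ee_rot"],s["width"],c[0][0,0])
g=im.copy()
for n,lab,z in (("bottle_yellow","y",140),("bottle_red","r",140),("bottle_blue","b",140),("ammonite","a",33)):
    for r in models.silhouettes(n,"wrist")[:3]: print(n,round(r["p"],2),np.round(r["pixel"]),r["mask"].sum(),back(c,r["pixel"],z).round())
E
```

```text
[506.67078729  28.25297331 301.25710131] [ 3.69312025e-05 -9.36699655e-02  9.95603296e-01 -1.18713447e-04] 51.16565692897742 322.1418099822876
bottle_yellow 0.93 [277. 195.] 2107 [525.  54. 140.]
bottle_red 0.92 [ 71. 243.] 3286 [ 620. -158.  140.]
bottle_red 0.79 [225. 194.] 2108 [534.   0. 140.]
bottle_red 0.62 [ 14. 219.] 1308 [ 604. -220.  140.]
bottle_blue 0.96 [170. 196.] 2501 [546. -57. 140.]
bottle_blue 0.41 [256. 223.] 581 [560.  39. 140.]
ammonite 0.97 [256. 225.] 623 [602.  47.  33.]
```

View pics/w1.png

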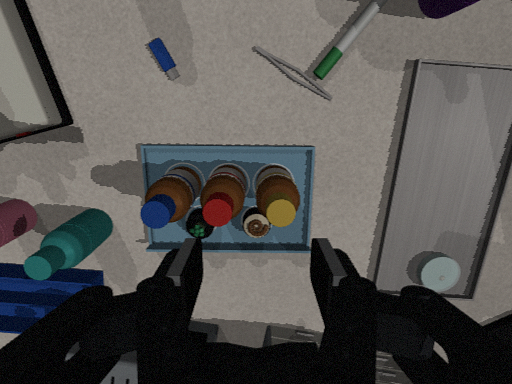

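The wrist view shows blue cap (157,211), red (217,210), yellow (281,212), ammonite (256,225) and crystal (200,222). I'll fit the cap cylinders to colour masks in the wrist and top pictures.

```bash
cat >> m.py <<'E'
from scipy.optimize import least_squares
HUE=dict(yellow=(18,33,150,70),red=(172,6,170,70),blue=(100,125,150,50))
A=np.linspace(0,2*np.pi,48,endpoint=False)
def silh(c,x,y,r,z0,z1,shape=(384,512)):
    P=np.array([proj(c,(x+r*np.cos(a),y+r*np.sin(a),z)) for z in (z0,z1) for a in A])
    hull=cv2.convexHull((P*16).round().astype(np.int32)); m=np.zeros(shape,np.uint8); cv2.fillConvexPoly(m,hull,255,shift=4)
    M=cv2.moments(hull.astype(np.float32)); return np.array([M["m10"],M["m01"]])/M["m00"]/16, cv2.contourArea(hull)/256
def fitcyl(c,ctr,guess,r,z0,z1):
    return least_squares(lambda p: silh(c,p[0],p[1],r,z0,z1)[0]-ctr,guess,diff_step=1e-3).x
def cap(im,c,n,guess,base=6):
    u,v=proj(c,(*guess,base+127)).astype(int); b=(max(u-30,0),max(v-30,0),u+30,v+30)
    ctr,area=blob(im,*HUE[n][:2],b,*HUE[n][2:]); p=fitcyl(c,ctr,guess,16,base+110,base+140)
    return p,ctr,area,silh(c,*p,16,base+110,base+140)[1]
E
python3 - <<'E'
from m import *
im=cv2.imread("pics/w1.png"); c=cam("wrist"); ti=cv2.imread("pics/top0.png"); ct=cam("top")
G=dict(yellow=(545,62),red=(556,-4),blue=(570,-69))
R={}
for n,g in G.items():
    for nm,I,cc in (("w",im,c),("t",ti,ct)):
        p,ctr,a,ea=cap(I,cc,n,g); print(n,nm,p.round(1),ctr.round(1),a,round(ea)); R[n,nm]=p
# ammonite: pale disc, black base from silhouettes, wrist
for nm in ("wrist",):
    r=models.silhouettes("ammonite",nm); 
# tray inner floor corners from wrist: blue mask
hsv=cv2.cvtColor(im,cv2.COLOR_BGR2HSV); print(hsv[150,160],hsv[247,230],hsv[180,146])
m=cv2.inRange(hsv,(95,60,60),(110,200,255)); m[:135]=0;m[258:]=0;m[:,:136]=0;m[:,322:]=0
k=max(cv2.findContours(m,cv2.RETR_EXTERNAL,2)[0],key=cv2.contourArea); box=cv2.boxPoints(cv2.minAreaRect(k)); q=cv2.approxPolyDP(cv2.convexHull(k),6,True)[:,0]
for p in q: print(p,back(c,p,14).round(1),back(c,p,30).round(1))
for nn in ("w","t"):
    d=R["yellow",nn]-R["blue",nn]; yaw=np.arctan2(-d[0],d[1]); print(nn,"yaw",yaw,np.linalg.norm(d))
    mid=(R["yellow",nn]+R["red",nn]+R["blue",nn])/3; ex=np.array([np.cos(yaw),np.sin(yaw)]);ey=np.array([-ex[1],ex[0]])
    print("tray0",mid+22*ex,"back L",mid+58*ex+42*ey,"back R",mid+58*ex-42*ey)
# plate via ellipse
hsv=cv2.cvtColor(ti,cv2.COLOR_BGR2HSV)
s=[x for x in models.silhouettes("ammonite","wrist")][0]; ys,xs=np.nonzero(s["mask"]); print("amm",xs.mean(),ys.mean(),back(c,(xs.mean(),ys.mean()),6+28).round(1))
a=cv2.resize(im[130:265,130:325],None,fx=4,fy=4,interpolation=cv2.INTER_CUBIC); cv2.imwrite("pics/crop2.png",a)
E
```

```text
yellow w [543.3  65.4] [280.5 212.1] 646 889
yellow t [542.8  62.7] [222.1 148.8] 151 171
red w [556.6  -3.1] [216.8 212.1] 639 899
red t [555.4  -4.2] [249.8 144.5] 134 170
blue w [569.9 -67.1] [157.2 212.8] 753 978
blue t [570.2 -69.6] [276.8 139.3] 145 173
[102  91 106] [106  78  49] [103  95  51]
[141 145] [ 521.3 -130.5   14. ] [ 518.3 -125.3   30. ]
[314 147] [478.1 108.5  14. ] [476.6 105.3  30. ]
[308 246] [627.  135.4  14. ] [620.3 131.3  30. ]
[201 241] [649.8 -26.9  14. ] [642.3 -25.4  30. ]
[145 192] [ 588.5 -118.4   14. ] [ 583.1 -113.6   30. ]
w yaw 0.19827494371848875 135.11793926600106
tray0 [578.16508633   2.72542074] back L [605.18667702  50.99377099] back R [621.73285977 -31.36048716]
t yaw 0.2042429518115894 135.0160408604211
tray0 [577.71332687   0.77378764] back L [604.44637215  49.20254242] back R [621.4837482  -33.05150196]
amm 255.5008025682183 223.35152487961477 [598.4  48.   34. ]
```

View pics/crop2.png

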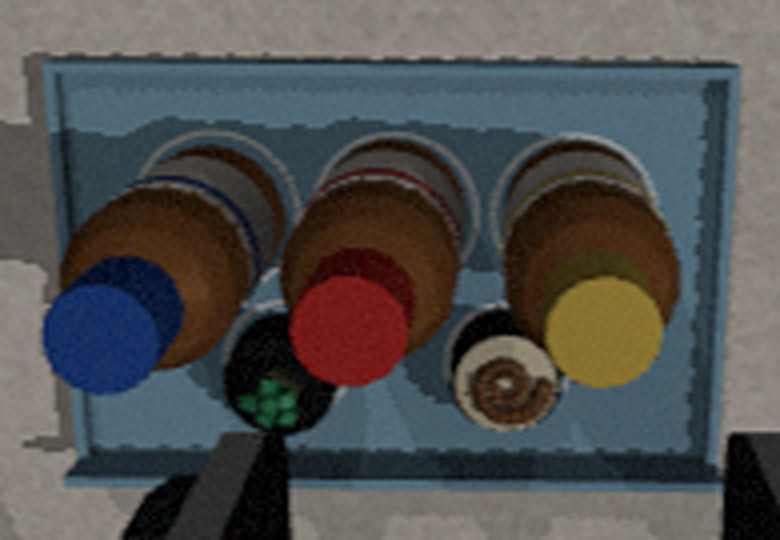

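```bash
python3 - <<'E'
from m import *
c=cam("wrist"); ct=cam("top"); s=readout.sense()
q=s["ee_rot"]; M=Ro.from_quat([q[1],q[2],q[3],q[0]]).as_matrix(); print(s["tcp_pos"])
for n,g in dict(yellow=(543,64),red=(556,-3.5),blue=(570,-68)).items():
    P=[]
    for I,cc,v in ((cv2.imread("pics/w1.png"),c,.7),(cv2.imread("pics/top0.png"),ct,.7)):
        u,w=proj(cc,(*g,146)).astype(int); r=20
        hsv=cv2.cvtColor(I,cv2.COLOR_BGR2HSV); V=hsv[w,u,2]
        ctr,a=blob(I,*HUE[n][:2],(u-r,w-r,u+r,w+r),120,int(V*v))
        P.append(back(cc,ctr,146)[:2]); 
        ea=cc[0][0,0]**2*np.pi*256/np.linalg.norm(np.array([*P[-1],146])+cc[1].T@cc[2])**2
        print(n,ctr.round(1),a,round(ea),P[-1].round(1))
    m=np.mean(P,0); d=np.r_[m,106]-s["tcp_pos"]; print("mean",m.round(1),"tool/30",(M.T@d/30).round(2))
E
```

```text
[505.74391215  30.3088921  301.36014837]
yellow [280.6 212.5] 627 715 [539.9  63.7]
yellow [221.9 148.2] 129 138 [541.5  62.2]
mean [540.7  63. ] tool/30 [-1.35  0.85  6.51]
red [217.  212.2] 634 710 [552.3  -2.3]
red [249.7 143.9] 129 138 [553.9  -4. ]
mean [553.1  -3.1] tool/30 [-1.34 -1.4   6.51]
blue [154.8 214.5] 630 652 [567.3 -66.5]
blue [277.  138.4] 132 136 [569.1 -69.1]
mean [568.2 -67.8] tool/30 [-1.42 -3.61  6.51]
```

jog_arm --targets '[[[-0.67,0.43,0,0],[-0.68,0.43,0,0],[0,0,0.9,0],[0,0,0.9,0],[0,0,0.9,0],[0,0,0.9,0],[0,0,0.9,0],[0,0,0.9,0],[0,0,0.9,0],[0,0,0,0]]]'

```text
t: 6.35
tcp_pos: [538.4, 62.9, 110.0]
ee_rot: [-0.003, -0.095, 0.995, 0.0]
force: [0.3, -0.6, -0.3]
width: 51.0
finger_force: 0.0
```

jog_arm --targets '[[[0,0,0,0],[0,0,0,0],[0,0,0,0],[0,0,0,0]]]' --gripper 1 --force 40

```text
t: 6.85
tcp_pos: [542.3, 62.6, 113.7]
ee_rot: [0.002, -0.095, 0.995, -0.0]
force: [0.5, -0.8, 3.0]
width: 29.4
finger_force: 40.2
```

jog_arm --targets '[[[0,0,-0.5,0],[0,0,-0.9,0],[0,0,-0.6,0],[-0.15,0.6,0,0],[-0.23,0.91,0,0],[-0.23,0.91,0,0],[-0.23,0.91,0,0],[-0.23,0.91,0,0],[-0.23,0.91,0,0],[-0.23,0.91,0,0]]]'

```text
t: 8.1
tcp_pos: [550.2, 251.7, 170.6]
ee_rot: [-0.001, -0.095, 0.995, -0.0]
force: [0.2, 0.2, -2.8]
width: 29.3
finger_force: 39.9
```

jog_arm --targets '[[[-0.23,0.91,0,0],[-0.23,0.91,0,0],[-0.07,0.33,0,0],[0,0,0,0],[0,0,0.8,0],[0,0,0.7,0],[0,0,0.35,0],[0,0,0.1,0],[0,0,0.1,0],[0,0,0,0]]]'

```text
t: 9.35
tcp_pos: [556.0, 316.5, 111.9]
ee_rot: [0.001, -0.095, 0.995, 0.0]
force: [-0.2, -0.8, -1.1]
width: 29.8
finger_force: 40.1
```

jog_arm --targets '[[[0,0,0.03,0],[0,0,0,0]]]'

```text
t: 9.6
tcp_pos: [556.5, 316.6, 111.8]
ee_rot: [0.002, -0.095, 0.995, 0.0]
force: [-0.7, -0.4, 4.9]
width: 29.4
finger_force: 40.6
```

jog_arm --targets '[[[0,0,0,0],[0,0,0,0],[0,0,0,0],[0,0,-0.5,0],[0,0,-0.8,0],[0,0,-0.8,0],[0.2,-0.95,0,0],[0.2,-0.95,0,0],[0.2,-0.95,0,0],[0.2,-0.95,0,0]]]' --gripper 0.4

```text
t: 10.85
tcp_pos: [553.5, 199.0, 174.2]
ee_rot: [0.001, -0.095, 0.995, 0.0]
force: [-0.1, -0.3, 0.0]
width: 51.5
finger_force: 0.0
```

jog_arm --targets '[[[0.2,-0.95,0,0],[0.2,-0.95,0,0],[0.2,-0.95,0,0],[0.2,-0.95,0,0],[0.2,-0.95,0,0],[0.2,-0.95,0,0],[0.2,-0.95,0,0],[-0.13,0,0,0],[0,0,0,0],[0,0,0,0]]]'

```text
t: 12.1
tcp_pos: [553.5, -2.5, 173.1]
ee_rot: [0.0, -0.096, 0.995, 0.0]
force: [-0.6, -1.2, -0.5]
width: 51.1
finger_force: 0.0
```

```bash
python3 - <<'E'
from m import *
s=readout.sense(); print(s["tcp_pos"],s["ee_rot"]); cv2.imwrite("pics/t2.png",vision.capture("top"))
w=vision.capture("wrist"); cv2.imwrite("pics/w2.png",w); t=cv2.imread("pics/t2.png"); ct=cam("top")
for n,g,b in (("yellow",(555,316),4),("red",(553.3,-3.6),6),("blue",(568.4,-68.2),6)): p,ctr,a,ea=cap(t,ct,n,g,b); print(n,p.round(1),a)
cv2.imwrite("pics/c2.png",np.hstack([cv2.resize(t[80:240,90:310],(800,582)[:1]+(300,)),])) if 0 else None
h=np.hstack([cv2.resize(t,(400,300)),cv2.resize(w,(400,300))]); cv2.imwrite("pics/c2.png",h)
E
```

```text
[553.48996922  -2.52435034 173.12611835] [ 1.27602461e-04 -9.55115342e-02  9.95428305e-01  1.42350002e-04]
yellow [556.  315.5] 181
red [562.2  -5.8] 34
blue [576.1 -57.8] 6
```

View pics/c2.png

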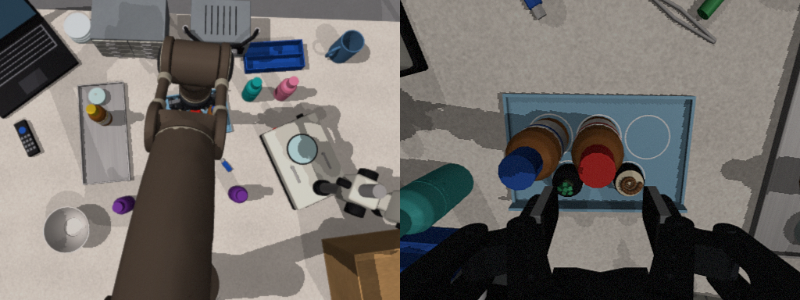

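Yellow stands upright on the steel tray, at about (98,113) in the half-size top view. The gripper sits over the red cap. Next: grip red and carry it to (470,308).

jog_arm --targets '[[[0,0,0.8,0],[0,0,0.8,0],[0,0,0.42,0],[0,0,0,0]]]'

```text
t: 12.7
tcp_pos: [552.4, -3.1, 111.2]
ee_rot: [-0.001, -0.095, 0.995, 0.0]
force: [0.3, -0.3, 0.4]
width: 51.5
finger_force: 0.0
```

jog_arm --targets '[[[0,0,0,0],[0,0,0,0],[0,0,0,0],[0,0,0,0]]]' --gripper 1

```text
t: 13.2
tcp_pos: [554.5, -3.7, 113.5]
ee_rot: [0.001, -0.095, 0.995, -0.0]
force: [-0.4, -0.9, 3.6]
width: 29.5
finger_force: 39.9
```

jog_arm --targets '[[[0,0,-0.5,0],[0,0,-0.9,0],[0,0,-0.6,0],[0.06,0.83,0,0],[0.07,0.9,0,0],[0.07,0.9,0,0],[0.07,0.9,0,0],[0.07,0.9,0,0],[0.07,0.9,0,0],[0.07,0.9,0,0]]]'

```text
t: 14.45
tcp_pos: [503.2, 178.1, 172.3]
ee_rot: [-0.0, -0.095, 0.995, -0.0]
force: [0.0, 0.5, -2.1]
width: 29.1
finger_force: 40.0
```

jog_arm --targets '[[[0.07,0.9,0,0],[0.07,0.9,0,0],[0.07,0.9,0,0],[0.07,0.9,0,0],[0,0.9,0,0],[0,0,0,0],[0,0,0.8,0],[0,0,0.7,0],[0,0,0.35,0],[0,0,0.1,0]]]'

```text
t: 15.7
tcp_pos: [469.8, 307.5, 113.1]
ee_rot: [-0.001, -0.095, 0.996, -0.0]
force: [0.5, -0.0, -2.0]
width: 29.6
finger_force: 40.2
```

jog_arm --targets '[[[0,0,0.1,0],[0,0,0.03,0],[0,0,0,0]]]'

```text
t: 16.08
tcp_pos: [471.5, 308.7, 111.5]
ee_rot: [0.001, -0.095, 0.995, 0.0]
force: [0.3, -2.3, 4.4]
width: 29.3
finger_force: 40.8
```

jog_arm --targets '[[[0,0,0,0],[0,0,0,0],[0,0,0,0],[0,0,-0.5,0],[0,0,-0.8,0],[0,0,-0.8,0],[-0.07,-0.95,0,0],[-0.06,-0.95,0,0],[-0.06,-0.95,0,0],[-0.06,-0.95,0,0]]]' --gripper 0.4

```text
t: 17.32
tcp_pos: [499.7, 197.2, 174.1]
ee_rot: [0.001, -0.095, 0.995, 0.0]
force: [0.0, -0.2, 0.7]
width: 51.1
finger_force: 0.0
```

jog_arm --targets '[[[-0.06,-0.95,0,0],[-0.06,-0.95,0,0],[-0.06,-0.95,0,0],[-0.06,-0.95,0,0],[-0.06,-0.95,0,0],[-0.06,-0.95,0,0],[-0.06,-0.95,0,0],[-0.06,-0.95,0,0],[-0.06,-0.95,0,0],[-0.06,-0.58,0,0]]]'

```text
t: 18.58
tcp_pos: [569.2, -69.0, 174.0]
ee_rot: [0.001, -0.094, 0.996, -0.0]
force: [-0.4, 0.5, 0.0]
width: 51.0
finger_force: 0.0
```

jog_arm --targets '[[[0,0,0,0],[0,0,0.8,0],[0,0,0.8,0],[0,0,0.42,0],[0,0,0,0]]]'

```text
t: 19.2
tcp_pos: [567.5, -66.9, 111.3]
ee_rot: [-0.001, -0.095, 0.995, 0.0]
force: [0.8, 1.1, 0.1]
width: 51.2
finger_force: 0.0
```

jog_arm --targets '[[[0,0,0,0],[0,0,0,0],[0,0,0,0],[0,0,0,0]]]' --gripper 1

```text
t: 19.7
tcp_pos: [569.6, -68.1, 113.6]
ee_rot: [0.001, -0.095, 0.995, -0.0]
force: [0.3, 0.2, 5.1]
width: 30.2
finger_force: 39.9
```

jog_arm --targets '[[[0,0,-0.5,0],[0,0,-0.9,0],[0,0,-0.6,0],[0.3,0.86,0,0],[0.26,0.95,0,0],[0.26,0.95,0,0],[0.26,0.95,0,0],[0.26,0.95,0,0],[0.26,0.95,0,0],[0.26,0.95,0,0]]]'

```text
t: 20.95
tcp_pos: [473.8, 116.4, 171.2]
ee_rot: [-0.002, -0.095, 0.995, 0.0]
force: [0.3, -0.2, -1.8]
width: 29.0
finger_force: 40.0
```

jog_arm --targets '[[[0.26,0.95,0,0],[0.26,0.95,0,0],[0.26,0.95,0,0],[0.26,0.95,0,0],[0.26,0.95,0,0],[0.26,0.95,0,0],[0.26,0.95,0,0],[0,0,0,0],[0,0,0.8,0],[0,0,0.7,0]]]'

```text
t: 22.2
tcp_pos: [384.1, 299.7, 126.3]
ee_rot: [-0.001, -0.095, 0.995, -0.001]
force: [-0.3, 0.3, -2.5]
width: 29.5
finger_force: 40.2
```

jog_arm --targets '[[[0,0,0.35,0],[0,0,0.1,0],[0,0,0.1,0],[0,0,0.03,0],[0,0,0,0]]]'

```text
t: 22.82
tcp_pos: [386.7, 301.0, 111.6]
ee_rot: [0.001, -0.095, 0.995, 0.0]
force: [-0.1, -1.1, 6.2]
width: 29.2
finger_force: 41.0
```

jog_arm --targets '[[[0,0,0,0],[0,0,0,0],[0,0,0,0],[0,0,-0.5,0],[0,0,-0.8,0],[0,0,-0.8,0]]]' --gripper 0.4

```text
t: 23.58
tcp_pos: [385.4, 300.7, 174.4]
ee_rot: [0.0, -0.095, 0.995, 0.0]
force: [-0.1, 0.3, 0.4]
width: 51.1
finger_force: 0.0
```

jog_arm --targets '[[[-0.31,-0.93,0,0],[-0.31,-0.93,0,0],[-0.31,-0.93,0,0],[-0.31,-0.93,0,0],[-0.31,-0.93,0,0],[-0.31,-0.93,0,0],[-0.31,-0.93,0,0],[-0.31,-0.93,0,0],[-0.31,-0.93,0,0],[-0.31,-0.93,0,0]]]'

```text
t: 24.82
tcp_pos: [530.1, 43.3, 174.0]
ee_rot: [0.001, -0.095, 0.995, 0.0]
force: [0.6, 0.5, 0.0]
width: 51.4
finger_force: 0.0
```

jog_arm --targets '[[[0,0,0,0],[0,0,0,0]]]' --gripper 0.15

```text
t: 25.08
tcp_pos: [529.0, 44.5, 173.3]
ee_rot: [0.0, -0.095, 0.995, 0.0]
force: [-0.2, 0.6, -1.1]
width: 72.8
finger_force: 0.0
```

```bash
cat >> m.py <<'E'
def wcam(x,y,z,psi):
    c=vision.camera_info("wrist"); T=np.eye(4); a,b=np.cos(psi),np.sin(psi)
    T[:3,:3]=np.array([[-a,-b,0],[-b,a,0],[0,0,-1]]); T[:3,3]=(x,y,z)
    M=np.linalg.inv(T@np.array(c["T_tool_cam"])); return np.array(c["intrinsics"]),M[:3,:3],M[:3,3]
E
python3 - <<'E'
from m import *
s=readout.sense(); print(s["tcp_pos"],s["ee_rot"],s["width"]); w=vision.capture("wrist"); cv2.imwrite("pics/w3.png",w)
c=wcam(529.1,43.6,172.9,.1902)
for n,r,z1 in (("ammonite",21,30),("crystal",21,30)):
    q=models.silhouettes(n,"wrist")[0]; ys,xs=np.nonzero(q["mask"]); ctr=np.array([xs.mean(),ys.mean()])
    p=fitcyl(c,ctr,(600,40),r,6,z1); print(n,q["p"],ctr,len(xs),silh(c,*p,r,6,z1)[1].round(),p.round(1))
    if n=="ammonite":
        x,y=ctr.astype(int); V=cv2.cvtColor(w,cv2.COLOR_BGR2GRAY); m=((V>60)&q["mask"]).astype(np.uint8)
        (u,v),rad=cv2.minEnclosingCircle(np.argwhere(cv2.morphologyEx(m,cv2.MORPH_OPEN,np.ones((3,3))))[:,::-1].astype(np.int32)); print("disc",u,v,rad,back(c,(u,v),39-3).round(1))
        cv2.imwrite("pics/c3.png",cv2.resize(w[60:300,100:420],(800,600),interpolation=cv2.INTER_CUBIC))
E
```

```text
[529.02319459  44.54254398 173.31642774] [ 1.23823331e-05 -9.47985519e-02  9.95496436e-01  2.82125536e-04] 72.76949754640417Traceback (most recent call last):
  File "<stdin>", line 6, in <module>
AttributeError: 'float' object has no attribute 'round'
```

```bash
python3 - <<'E'
from m import *
w=vision.capture("wrist")
c=wcam(529.1,43.6,172.9,.1902)
for n,r,z1 in (("ammonite",21,30),("crystal",21,30)):
    q=models.silhouettes(n,"wrist")[0]; ys,xs=np.nonzero(q["mask"]); ctr=np.array([xs.mean(),ys.mean()])
    p=fitcyl(c,ctr,(600,40),r,6,z1); print(n,q["p"],ctr,len(xs),silh(c,*p,r,6,z1)[1],p.round(1))
    if n=="ammonite":
        V=cv2.cvtColor(w,cv2.COLOR_BGR2GRAY); m=((V>60)&q["mask"]).astype(np.uint8)
        (u,v),rad=cv2.minEnclosingCircle(np.argwhere(cv2.morphologyEx(m,cv2.MORPH_OPEN,np.ones((3,3))))[:,::-1].astype(np.int32)); print("disc",u,v,rad,back(c,(u,v),38).round(1))
        for a in A: 
            pt=proj(c,(p[0]+21*np.cos(a),p[1]+21*np.sin(a),6)); cv2.circle(w,tuple(pt.round().astype(int).tolist()),0,(0,0,255),-1)
cv2.imwrite("pics/c3.png",cv2.resize(w[60:300,100:420],(800,600),interpolation=cv2.INTER_CUBIC))
E
```

```text
ammonite 0.73 [244.20994065 242.56973294] 1348 1448.51171875 [603.5  45.3]
disc 243.623291015625 246.71917724609375 17.770370483398438 [599.9  44.6  38. ]
crystal 0.72 [170.53716216 237.86261261] 888 1521.224609375 [613.1 -33.2]
```

View pics/c3.png

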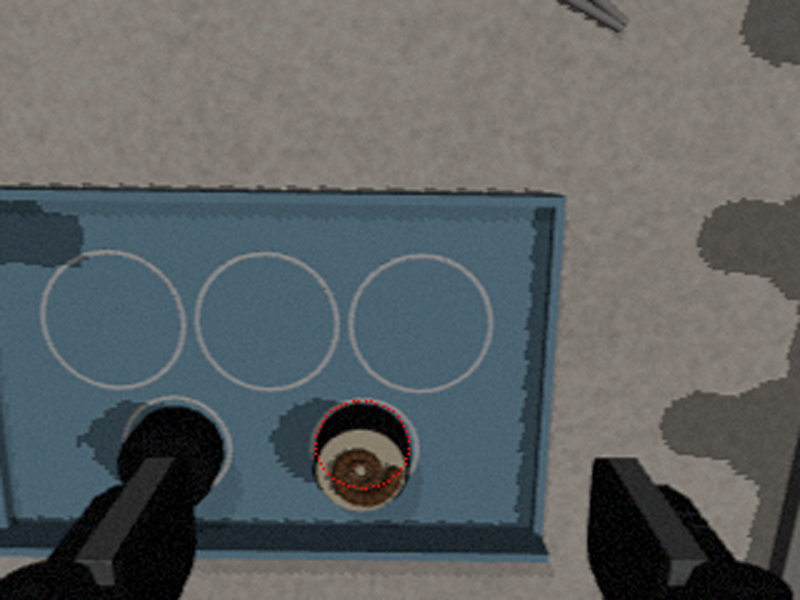

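The ammonite's base and disc show at crop (360,455), with all three front circles empty and the crystal at crop (172,455) untouched. Now I'll grasp the ammonite.

jog_arm --targets '[[[-0.8,-0.14,0,0],[-0.8,-0.14,0,0],[-0.8,-0.13,0,0],[0,0,0.9,0],[0,0,0.9,0],[0,0,0.9,0],[0,0,0.9,0],[0,0,0.9,0],[0,0,0.6,0],[0,0,0.36,0]]]' --gripper 0.28

```text
t: 26.58
tcp_pos: [601.8, 46.0, 8.1]
ee_rot: [-0.001, -0.095, 0.995, 0.0]
force: [0.7, -0.3, -0.2]
width: 61.1
finger_force: 0.0
```

jog_arm --targets '[[[0,0,0,0],[0,0,0,0],[0,0,0,0],[0,0,0,0]]]' --gripper 1 --force 30

```text
t: 27.08
tcp_pos: [603.3, 45.6, 10.1]
ee_rot: [0.001, -0.095, 0.995, -0.0]
force: [-0.2, 0.1, 2.6]
width: 28.0
finger_force: 30.0
```

```bash
python3 - <<'E'
from m import *
s=readout.sense(); print(s["tcp_pos"],s["width"],s["finger_force"],s["force"])
w=vision.capture("wrist"); si=vision.capture("side"); 
cv2.imwrite("pics/c4.png",np.hstack([cv2.resize(w[180:384,130:380],(400,326),interpolation=cv2.INTER_CUBIC),cv2.resize(si[130:270,240:412],(400,326),interpolation=cv2.INTER_CUBIC)]))
E
```

```text
[603.33411231  45.62176002  10.13281504] 27.954155410589184 29.9579519033432 [-0.20572137  0.07709315  2.60870586]
```

View pics/c4.png

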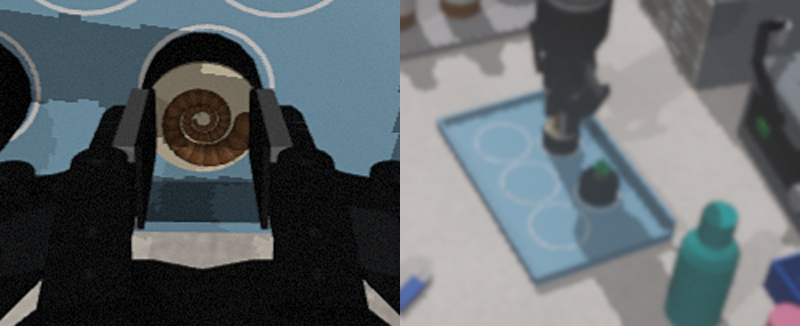

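```bash
python3 - <<'E'
from m import *
w=vision.capture("wrist"); c=wcam(602,45,9,.1902)
q=models.silhouettes("ammonite","wrist"); print([(r["p"],r["pixel"],r["mask"].sum()) for r in q[:2]])
e=w.copy()
def ring(x,y,r,z,col):
    for a in np.linspace(0,6.28,90): cv2.circle(e,tuple((proj(c,(x+r*np.cos(a),y+r*np.sin(a),z))*1).round().astype(int).tolist()),0,col,-1)
for dx,col in ((0,(0,0,255)),(-10,(0,255,0))):
    x,y=602+dx,45+dx*.19
    ring(x,y,21,30,col)
t=np.array([602,45,0]);ex=np.array([.982,.189,0]);ey=np.array([-.189,.982,0])
for sy in (14,-14):
    for sx in (11,-11):
        for z in (9,28,47): cv2.circle(e,tuple(proj(c,t+ex*sx+ey*sy+[0,0,z]).round().astype(int).tolist()),1,(255,0,255),-1)
g=cv2.resize(e[180:384,130:380],(735,600),interpolation=cv2.INTER_NEAREST); cv2.imwrite("pics/c5.png",g)
E
```

```text
[(0.61, [258.1, 243.1], np.int64(4866))]
```

View pics/c5.png

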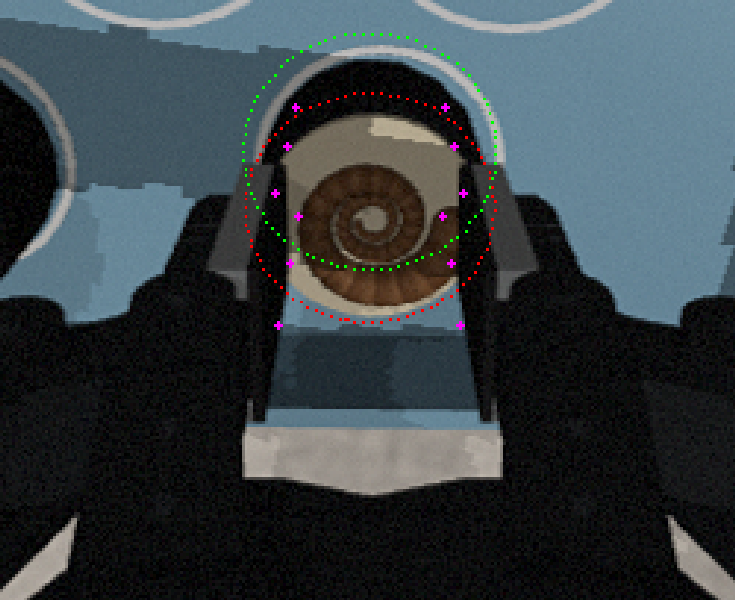

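The overlay shows the fingertips at the height of the disc top: they hold the fossil (28 mm), not the 42 mm base, so the real tips sit well behind the nominal TCP. I'll open and step down while watching the force.

jog_arm --targets '[[[0,0,0,0],[0,0,0,0],[0,0,0,0],[0,0,0.15,0],[0,0,0,0]]]' --gripper 0.28

```text
t: 27.9
tcp_pos: [601.6, 45.6, 3.8]
ee_rot: [-0.001, -0.095, 0.995, 0.0]
force: [-0.6, 0.0, -1.0]
width: 61.5
finger_force: 0.0
```

jog_arm --targets '[[[0,0,0.1,0],[0,0,0,0]]]'

```text
t: 28.15
tcp_pos: [602.0, 45.6, 1.2]
ee_rot: [-0.0, -0.095, 0.995, 0.0]
force: [0.7, 0.1, -0.4]
width: 61.2
finger_force: 0.0
```

```bash
python3 - <<'E'
from m import *
w=vision.capture("wrist"); si=vision.capture("side"); print(readout.sense()["force"])
cv2.imwrite("pics/c6.png",np.hstack([cv2.resize(w[180:384,130:380],(400,326),interpolation=cv2.INTER_CUBIC),cv2.resize(si[130:230,270:393],(400,326),interpolation=cv2.INTER_CUBIC)]))
E
```

```text
[0.01417468 0.10080614 0.62686003]
```

View pics/c6.png

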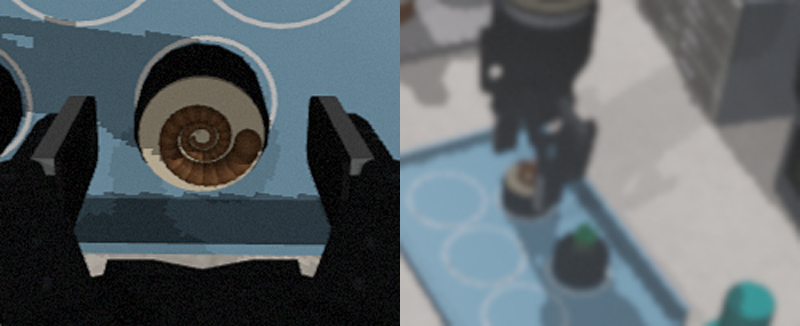

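jog_arm --targets '[[[0,0,0.2,0],[0,0,0.2,0],[0,0,0,0]]]'

```text
t: 28.62
tcp_pos: [601.4, 45.7, -11.4]
ee_rot: [-0.001, -0.095, 0.995, 0.0]
force: [-0.2, -0.2, -0.8]
width: 61.4
finger_force: 0.0
```

jog_arm --targets '[[[0,0,0.1,0],[0,0,0.1,0],[0,0,0,0]]]'

```text
t: 29.0
tcp_pos: [602.0, 45.6, -16.7]
ee_rot: [-0.0, -0.095, 0.995, 0.0]
force: [0.7, -0.5, 0.3]
width: 61.4
finger_force: 0.0
```

jog_arm --targets '[[[0,0,0,0],[0,0,0,0],[0,0,0,0],[0,0,0,0]]]' --gripper 1

```text
t: 29.5
tcp_pos: [602.7, 45.6, -16.1]
ee_rot: [0.0, -0.095, 0.995, -0.0]
force: [-0.2, -0.2, 1.9]
width: 40.8
finger_force: 30.6
```

The grip is now on the base (40.8 mm). I'll lift and carry it towards the microscope.

jog_arm --targets '[[[0,0,-0.4,0],[0,0,-0.9,0],[0,0,-0.95,0],[0,0,-0.95,0],[0,0,-0.95,0],[0,0,-0.95,0],[0,0,-0.95,0],[0,0,-0.95,0],[0.45,-0.96,0,0],[0.45,-0.96,0,0]]]'

```text
t: 30.75
tcp_pos: [586.5, -16.4, 194.7]
ee_rot: [0.001, -0.096, 0.995, -0.0]
force: [-0.4, -0.0, -1.5]
width: 40.7
finger_force: 30.5
```

jog_arm --targets '[[[0.45,-0.96,0,0],[0.45,-0.96,0,0],[0.45,-0.96,0,0],[0.45,-0.96,0,0],[0.45,-0.96,0,0],[0.45,-0.96,0,0],[0.45,-0.96,0,0],[0.45,-0.96,0,0],[0.45,-0.96,0,0],[0.45,-0.96,0,0]]]'

```text
t: 32.0
tcp_pos: [507.9, -325.0, 193.9]
ee_rot: [-0.0, -0.095, 0.995, 0.0]
force: [-0.4, -0.7, -0.7]
width: 40.9
finger_force: 30.5
```

jog_arm --targets '[[[0.45,-0.96,0,0],[0,0,0,0],[0,0,0,0]]]'

```text
t: 32.38
tcp_pos: [500.5, -354.5, 193.6]
ee_rot: [-0.0, -0.095, 0.995, 0.001]
force: [-0.2, -0.1, -0.9]
width: 40.4
finger_force: 30.5
```

```bash
python3 - <<'E'
from m import *
# commanded
a,b=np.cos(.1902),np.sin(.1902); tx=.45*13*30; ty=-.96*13*30
X=602-tx*a-ty*b; Y=45-tx*b+ty*a; Z=-16.5+210; s=readout.sense(); print(X,Y,Z,s["tcp_pos"],s["width"],s["joint_positions"])
c=wcam(X,Y,Z,.1902); w=vision.capture("wrist"); cv2.imwrite("pics/w5.png",w)
for p in ((440,-365),(460,-365)): print(proj(c,(*p,62)))
h=cv2.cvtColor(w,cv2.COLOR_BGR2HSV); u,v=proj(c,(460,-365,62)).astype(int); print(h[v,u])
m=cv2.inRange(h,(80,15,100),(110,120,255)); n,l,st,cc=cv2.connectedComponentsWithStats(m)
for k in 1+np.argsort(-st[1:,4])[:3]:
    cn=max(cv2.findContours((l==k).astype(np.uint8),0,2)[0],key=len); e=cv2.fitEllipse(cn); print(st[k],e,back(c,e[0],62).round(1))
cv2.imwrite("pics/c7.png",w)
E
```

```text
500.44719047258513 -355.82744027460075 193.5 [ 500.49714593 -354.45859354  193.59859075] 40.43331343041347 [-6.87590318e-01  2.97804368e-01  1.67310807e+00  7.48375737e-04
  1.17152418e+00 -2.44851043e+00]
[258.26595179 114.64039645]
[254.11397885 136.7522065 ]
[ 92  33 132]
[ 200   83  103  104 8396] ((251.30848693847656, 134.40951538085938), (102.19685363769531, 103.01966857910156), 168.068359375) [ 458.4 -367.9   62. ]
[ 428  225   84   92 5562] ((470.03460693359375, 265.4073486328125), (84.59159088134766, 93.50104522705078), 56.89653778076172) [ 546.5 -123.1   62. ]
[464 320  20  11  69] ((473.5531921386719, 324.31591796875), (4.940392017364502, 19.338905334472656), 121.59241485595703) [612.9 -93.3  62. ]
```

View pics/c7.png

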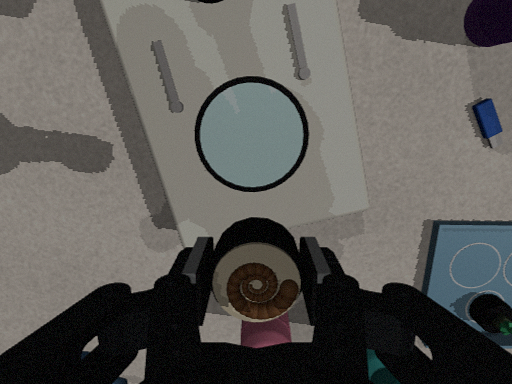

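The wrist view shows the lit plate as a circle about (251,134). Its centre comes out at (458.4,-367.9), within 2.5 mm of the top camera's value. The ammonite is held upright at (257,283). Lowering it now.

jog_arm --targets '[[[0.7,-0.05,0,0],[0.69,-0.05,0,0],[0,0,0,0],[0,0,0.9,0],[0,0,0.9,0],[0,0,0.9,0],[0,0,0.9,0],[0,0,0.9,0],[0,0,0.45,0],[0,0,0,0]]]'

```text
t: 33.67
tcp_pos: [459.7, -365.4, 44.2]
ee_rot: [-0.001, -0.095, 0.995, 0.001]
force: [-0.0, -0.2, 0.0]
width: 40.7
finger_force: 30.6
```

jog_arm --targets '[[[0,0,0.1,0],[0,0,0.07,0],[0,0,0,0]]]'

```text
t: 34.05
tcp_pos: [460.7, -366.3, 40.5]
ee_rot: [0.0, -0.095, 0.995, -0.0]
force: [-0.3, 0.5, -0.7]
width: 40.3
finger_force: 30.6
```

jog_arm --targets '[[[0,0,0.04,0],[0,0,0,0]]]'

```text
t: 34.3
tcp_pos: [460.8, -366.3, 39.9]
ee_rot: [0.0, -0.095, 0.995, -0.0]
force: [-1.5, 0.7, 5.2]
width: 40.7
finger_force: 31.1
```

jog_arm --targets '[[[0,0,0,0],[0,0,0,0],[0,0,0,0],[0,0,-0.3,0],[0,0,-0.9,0],[0,0,-1,0],[0,0,-1,0],[0,0,-1,0],[0,0,-1,0],[-1,0,0,0]]]' --gripper 0.28

```text
t: 35.55
tcp_pos: [490.8, -362.5, 199.3]
ee_rot: [0.002, -0.094, 0.996, -0.003]
force: [0.8, -0.1, 0.8]
width: 61.6
finger_force: 0.0
```

jog_arm --targets '[[[-1,0,0,0],[0,0,0,0],[0,0,0,0]]]' --gripper 0.4

```text
t: 35.92
tcp_pos: [518.6, -354.5, 194.7]
ee_rot: [-0.001, -0.095, 0.995, 0.0]
force: [0.4, 0.4, -0.5]
width: 51.3
finger_force: 0.0
```

```bash
python3 - <<'E'
from m import *
a,b=np.cos(.1902),np.sin(.1902); X,Y,Z=460+60*a,-366.5+60*b,38.7+156; s=readout.sense(); print(X,Y,Z,s["tcp_pos"])
c=wcam(X,Y,Z,.1902); w=vision.capture("wrist"); cv2.imwrite("pics/w6.png",w)
q=models.silhouettes("ammonite","wrist"); print([(r["p"],r["mask"].sum()) for r in q[:2]]); mk=q[0]["mask"]
ys,xs=np.nonzero(mk); p=fitcyl(c,np.array([xs.mean(),ys.mean()]),(459,-366),21,62,86); print("amm",p.round(1))
h=cv2.cvtColor(w,cv2.COLOR_BGR2HSV); m=cv2.inRange(h,(80,15,90),(110,120,255)); n,l,st,cc=cv2.connectedComponentsWithStats(m); m=(l==1+st[1:,4].argmax()).astype(np.uint8)
cn=max(cv2.findContours(m,0,2)[0],key=len); e=cv2.fitEllipse(cv2.convexHull(cn)); print("plate",e,back(c,e[0],62).round(1))
t=vision.capture("top"); ct=cam("top")
for n,g in (("yellow",(555,316)),("red",(470,308)),("blue",(385,300))): p,ctr,ar,ea=cap(t,ct,n,g,4); print(n,p.round(1),ar,round(ea))
cv2.imwrite("pics/c8.png",np.hstack([w[40:340,60:460],cv2.resize(t[90:250,90:303],(400,300))]))
E
```

```text
518.9179866219065 -355.1566824772978 194.7 [ 518.55661459 -354.53960845  194.70067468]
[(0.96, np.int64(1938)), (0.61, np.int64(45177))]
amm [ 463.4 -365.6]
plate ((255.14549255371094, 114.4053726196289), (104.32999420166016, 107.07926940917969), 0.2623591423034668) [ 458.8 -367.1   62. ]
yellow [558.8 320. ] 136 206
red [472.8 311.5] 129 203
blue [385.6 302.3] 136 204
```

View pics/c8.png

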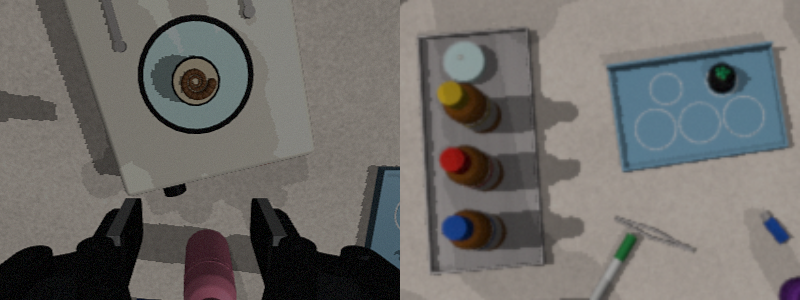

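```bash
python3 - <<'E'
from m import *
a,b=np.cos(.1902),np.sin(.1902); c=wcam(518.9,-355.2,194.7,.1902); w=cv2.imread("pics/w6.png")
h=cv2.cvtColor(w,cv2.COLOR_BGR2HSV)[95:150,225:285]; 
m=((h[...,0]<30)&(h[...,2]>60)&(h[...,1]>20)).astype(np.uint8); n,l,st,cc=cv2.connectedComponentsWithStats(m); k=1+st[1:,4].argmax()
e=cv2.fitEllipse(cv2.convexHull(max(cv2.findContours((l==k).astype(np.uint8),0,2)[0],key=len))); p=np.array(e[0])+[225,95]; print("disc",p,e[1],back(c,p,94).round(1), "37mm px",37*322/np.linalg.norm(c[1]@np.array([459,-367,94])+c[2]))
t=vision.capture("top"); ct=cam("top")
for n,g in (("yellow",(555,316)),("red",(470,308)),("blue",(385,300))):
    u,v=proj(ct,(*g,144)).astype(int); V=cv2.cvtColor(t,cv2.COLOR_BGR2HSV)[v,u,2]
    ctr,ar=blob(t,*HUE[n][:2],(u-15,v-15,u+15,v+15),120,int(V*.7)); print(n,ctr,ar,back(ct,ctr,144)[:2].round(1))
E
```

```text
disc [255.21291161 120.86996269] (44.635498046875, 45.24090576171875) [ 462.8 -366.2   94. ] 37mm px 44.48916894905868
yellow [115.79365079 139.19047619] 126 [556.5 315.8]
red [116.9921875 174.6015625] 128 [471.4 307.7]
blue [118.4765625 210.9296875] 128 [385.7 299. ]
```

The ammonite is upright on the plate within 4 mm of its centre. All three bottles stand on the steel tray at (385,300), (470,308) and (555,316) as commanded. Blue goes back first.

jog_arm --targets '[[[0.02,0.44,0,0],[0.01,0.95,0,0],[0.01,0.95,0,0],[0.01,0.95,0,0],[0.01,0.95,0,0],[0.01,0.95,0,0],[0.01,0.95,0,0],[0.01,0.95,0,0],[0.01,0.95,0,0],[0.01,0.95,0,0]]]' --force 40

```text
t: 37.38
tcp_pos: [464.0, -89.0, 194.8]
ee_rot: [-0.0, -0.095, 0.995, 0.0]
force: [0.7, -0.9, -0.2]
width: 51.1
finger_force: 0.0
```

jog_arm --targets '[[[0.01,0.95,0,0],[0.01,0.95,0,0],[0.01,0.95,0,0],[0.01,0.95,0,0],[0.01,0.95,0,0],[0.01,0.95,0,0],[0.01,0.95,0,0],[0.01,0.95,0,0],[0.01,0.95,0,0],[0.01,0.95,0,0]]]'

```text
t: 38.62
tcp_pos: [407.0, 189.8, 194.8]
ee_rot: [-0.0, -0.095, 0.995, 0.0]
force: [0.5, -0.6, -0.8]
width: 51.2
finger_force: 0.0
```

jog_arm --targets '[[[0.01,0.95,0,0],[0.01,0.95,0,0],[0.01,0.95,0,0],[0.01,0.95,0,0],[0,0,0,0],[0,0,0.9,0],[0,0,0.9,0],[0,0,0.8,0],[0,0,0.56,0],[0,0,0,0]]]'

```text
t: 39.88
tcp_pos: [384.3, 299.2, 98.7]
ee_rot: [-0.001, -0.095, 0.996, -0.001]
force: [0.2, 0.5, -0.4]
width: 51.6
finger_force: 0.0
```

jog_arm --targets '[[[0,0,0,0],[0,0,0,0],[0,0,0,0],[0,0,0,0]]]' --gripper 1

```text
t: 40.38
tcp_pos: [386.4, 300.9, 101.1]
ee_rot: [0.001, -0.095, 0.995, 0.0]
force: [0.5, -1.3, 4.8]
width: 30.5
finger_force: 40.1
```

jog_arm --targets '[[[0,0,-0.5,0],[0,0,-0.9,0],[0,0,-0.6,0],[-0.3,-0.86,0,0],[-0.26,-0.95,0,0],[-0.26,-0.95,0,0],[-0.26,-0.95,0,0],[-0.26,-0.95,0,0],[-0.26,-0.95,0,0],[-0.26,-0.95,0,0]]]'

```text
t: 41.62
tcp_pos: [477.2, 117.2, 160.0]
ee_rot: [-0.0, -0.095, 0.995, 0.0]
force: [0.4, 1.3, -3.0]
width: 30.3
finger_force: 40.2
```

jog_arm --targets '[[[-0.26,-0.95,0,0],[-0.26,-0.95,0,0],[-0.26,-0.95,0,0],[-0.26,-0.95,0,0],[-0.26,-0.95,0,0],[-0.26,-0.95,0,0],[-0.26,-0.95,0,0],[0,0,0,0],[0,0,0.8,0],[0,0,0.6,0]]]'

```text
t: 42.88
tcp_pos: [567.6, -66.8, 116.8]
ee_rot: [-0.001, -0.095, 0.995, 0.001]
force: [0.9, 0.3, -2.8]
width: 30.4
finger_force: 40.5
```

jog_arm --targets '[[[0,0,0.3,0],[0,0,0.1,0],[0,0,0.1,0],[0,0,0.03,0],[0,0,0,0]]]'

```text
t: 43.5
tcp_pos: [569.7, -67.8, 103.1]
ee_rot: [0.001, -0.095, 0.995, -0.0]
force: [-0.7, -0.3, 1.2]
width: 30.7
finger_force: 40.6
```

jog_arm --targets '[[[0,0,0.02,0],[0,0,0,0]]]'

```text
t: 43.75
tcp_pos: [570.0, -68.0, 103.1]
ee_rot: [0.001, -0.095, 0.995, -0.0]
force: [-0.9, -0.2, 6.2]
width: 30.4
finger_force: 41.0
```

jog_arm --targets '[[[0,0,0,0],[0,0,0,0],[0,0,0,0],[0,0,-0.5,0],[0,0,-0.9,0],[0,0,-1,0],[0.07,0.58,0,0],[0.06,0.95,0,0],[0.06,0.95,0,0],[0.06,0.95,0,0]]]' --gripper 0.4

```text
t: 45.0
tcp_pos: [540.4, 33.6, 172.5]
ee_rot: [-0.001, -0.095, 0.995, 0.0]
force: [0.6, -0.6, -0.2]
width: 51.4
finger_force: 0.0
```

jog_arm --targets '[[[0.06,0.95,0,0],[0.06,0.95,0,0],[0.06,0.95,0,0],[0.06,0.95,0,0],[0.06,0.95,0,0],[0.06,0.95,0,0],[0.06,0.95,0,0],[0.06,0.95,0,0],[0.06,0.95,0,0],[0.06,0.95,0,0]]]'

```text
t: 46.25
tcp_pos: [468.5, 309.4, 172.5]
ee_rot: [-0.001, -0.095, 0.995, -0.0]
force: [0.4, -0.5, 0.5]
width: 50.9
finger_force: 0.0
```

jog_arm --targets '[[[0,0,0,0],[0,0,0.9,0],[0,0,0.9,0],[0,0,0.64,0],[0,0,0,0]]]'

```text
t: 46.88
tcp_pos: [468.6, 307.0, 98.2]
ee_rot: [-0.002, -0.095, 0.995, -0.001]
force: [0.2, -0.3, 0.5]
width: 51.3
finger_force: 0.0
```

jog_arm --targets '[[[0,0,0,0],[0,0,0,0],[0,0,0,0],[0,0,0,0]]]' --gripper 1

```text
t: 47.38
tcp_pos: [471.3, 308.7, 101.3]
ee_rot: [0.001, -0.095, 0.995, 0.0]
force: [0.3, -1.6, 3.2]
width: 30.5
finger_force: 40.2
```

jog_arm --targets '[[[0,0,-0.5,0],[0,0,-0.9,0],[0,0,-0.6,0],[-0.06,-0.83,0,0],[-0.07,-0.9,0,0],[-0.07,-0.9,0,0],[-0.07,-0.9,0,0],[-0.07,-0.9,0,0],[-0.07,-0.9,0,0],[-0.07,-0.9,0,0]]]'

```text
t: 48.62
tcp_pos: [519.8, 126.7, 160.6]
ee_rot: [-0.0, -0.095, 0.995, 0.0]
force: [0.0, 0.2, -2.1]
width: 30.2
finger_force: 40.1
```

jog_arm --targets '[[[-0.07,-0.9,0,0],[-0.07,-0.9,0,0],[-0.07,-0.9,0,0],[-0.07,-0.9,0,0],[0,-0.9,0,0],[0,0,0,0],[0,0,0.8,0],[0,0,0.6,0],[0,0,0.3,0],[0,0,0.1,0]]]'

```text
t: 49.88
tcp_pos: [553.1, -3.0, 105.5]
ee_rot: [-0.001, -0.095, 0.995, 0.0]
force: [0.2, -0.0, -2.4]
width: 30.1
finger_force: 40.3
```

jog_arm --targets '[[[0,0,0.1,0],[0,0,0.05,0],[0,0,0,0]]]'

```text
t: 50.25
tcp_pos: [554.9, -3.5, 103.3]
ee_rot: [0.001, -0.095, 0.995, -0.0]
force: [-0.5, 0.4, 3.6]
width: 30.1
finger_force: 40.8
```

jog_arm --targets '[[[0,0,0,0],[0,0,0,0],[0,0,0,0],[0,0,-0.5,0],[0,0,-0.9,0],[0,0,-1,0],[-0.07,0.95,0,0],[-0.2,0.95,0,0],[-0.2,0.95,0,0],[-0.2,0.95,0,0]]]' --gripper 0.4

```text
t: 51.5
tcp_pos: [552.3, 113.2, 175.1]
ee_rot: [0.001, -0.095, 0.995, 0.0]
force: [-0.0, -0.4, -0.0]
width: 51.3
finger_force: 0.0
```

jog_arm --targets '[[[-0.2,0.95,0,0],[-0.2,0.95,0,0],[-0.2,0.95,0,0],[-0.2,0.95,0,0],[-0.2,0.95,0,0],[-0.2,0.95,0,0],[-0.2,0.95,0,0],[0,0,0,0],[0,0,0.9,0],[0,0,0.9,0]]]'

```text
t: 52.75
tcp_pos: [556.1, 315.5, 120.4]
ee_rot: [0.001, -0.095, 0.995, -0.0]
force: [-0.3, -0.3, 0.3]
width: 50.9
finger_force: 0.0
```

jog_arm --targets '[[[0,0,0.65,0],[0,0,0,0],[0,0,0,0]]]'

```text
t: 53.12
tcp_pos: [556.3, 316.2, 101.3]
ee_rot: [0.001, -0.095, 0.995, 0.0]
force: [-0.5, 0.4, 0.6]
width: 51.3
finger_force: 0.0
```

jog_arm --targets '[[[0,0,0,0],[0,0,0,0],[0,0,0,0],[0,0,0,0]]]' --gripper 1

```text
t: 53.62
tcp_pos: [556.7, 316.5, 102.0]
ee_rot: [0.001, -0.095, 0.995, 0.0]
force: [0.5, -1.6, 5.8]
width: 30.3
finger_force: 39.8
```

jog_arm --targets '[[[0,0,-0.5,0],[0,0,-0.9,0],[0,0,-0.6,0],[0.15,-0.6,0,0],[0.23,-0.91,0,0],[0.23,-0.91,0,0],[0.23,-0.91,0,0],[0.23,-0.91,0,0],[0.23,-0.91,0,0],[0.23,-0.91,0,0]]]'

```text
t: 54.88
tcp_pos: [542.9, 126.7, 158.8]
ee_rot: [-0.002, -0.095, 0.996, -0.0]
force: [0.3, -0.7, -2.7]
width: 30.6
finger_force: 39.9
```

jog_arm --targets '[[[0.23,-0.91,0,0],[0.23,-0.91,0,0],[0.07,-0.33,0,0],[0,0,0,0],[0,0,0.8,0],[0,0,0.6,0],[0,0,0.3,0],[0,0,0.1,0],[0,0,0.1,0],[0,0,0.05,0]]]'

```text
t: 56.12
tcp_pos: [543.1, 62.8, 104.0]
ee_rot: [0.002, -0.095, 0.995, -0.0]
force: [-1.0, -0.2, 9.6]
width: 30.3
finger_force: 41.1
```

jog_arm --targets '[[[0,0,0,0],[0,0,0,0]]]'

```text
t: 56.38
tcp_pos: [543.0, 62.8, 104.0]
ee_rot: [0.002, -0.095, 0.995, 0.0]
force: [-1.0, -0.0, 5.4]
width: 30.1
finger_force: 40.7
```

jog_arm --targets '[[[0,0,0,0],[0,0,0,0],[0,0,0,0],[0,0,-0.75,0],[0,0,-0.95,0],[0,0,-0.95,0],[0,0,-1,0],[0,0,-1,0],[0,0,-1,0],[0,0,-1,0]]]' --gripper 0.4

```text
t: 57.62
tcp_pos: [541.0, 62.6, 302.0]
ee_rot: [-0.0, -0.095, 0.995, 0.0]
force: [0.3, -0.4, -0.8]
width: 51.8
finger_force: 0.0
```

jog_arm --targets '[[[0.67,-0.43,0,0],[0.68,-0.43,0,0],[0,0,0,0],[0,0,0,0]]]'

```text
t: 58.12
tcp_pos: [506.7, 29.9, 301.2]
ee_rot: [0.0, -0.095, 0.995, 0.0]
force: [0.5, -0.9, 1.0]
width: 51.6
finger_force: 0.0
```

```bash
python3 - <<'E'
from m import *
print(readout.sense()["tcp_pos"]); c=wcam(506.1,29.5,301.3,.1902); w=vision.capture("wrist"); cv2.imwrite("pics/w7.png",w); o=cv2.imread("pics/w1.png")
for n,g in dict(yellow=(541,62.5),red=(553,-3.6),blue=(568,-68)).items():
    P=[]
    for I in (o,w):
        u,v=proj(c,(*g,146)).astype(int); V=cv2.cvtColor(I,cv2.COLOR_BGR2HSV)[v,u,2]
        ctr,a=blob(I,*HUE[n][:2],(u-20,v-20,u+20,v+20),120,int(V*.7)); P.append(back(c,ctr,146)[:2])
    print(n,P[0].round(1),P[1].round(1),(P[1]-P[0]).round(1))
# static check
r=o[145:160,141:315]; q,_=cv2.phaseCorrelate(*[np.float32(cv2.cvtColor(i[20:140,135:330],6)) for i in (o,w)]); print("background shift px",q)
E
```

```text
[506.74567508  29.88978219 301.20388674]
yellow [540.3  62.8] [540.4  60.8] [ 0.1 -2. ]
red [552.6  -3.2] [552.7  -4.8] [ 0.1 -1.6]
blue [567.5 -67.3] [566.9 -69.3] [-0.5 -1.9]
background shift px (-0.9114908281370901, -0.6386000273759649)
```

jog_arm --targets '[[[0.4,0.95,0,0],[0.4,0.95,0,0],[0.4,0.95,0,0],[0.4,0.95,0,0],[0.4,0.95,0,0],[0.4,0.95,0,0],[0.4,0.95,0,0],[0.4,0.95,0,0],[0.4,0.95,0,0],[0.4,0.95,0,0]]]'

```text
t: 59.42
tcp_pos: [334.2, 288.4, 301.3]
ee_rot: [0.0, -0.095, 0.995, 0.0]
force: [-0.1, 0.6, 0.1]
width: 51.4
finger_force: 0.0
```

```bash
python3 - <<'E'
from m import *
t=vision.capture("top"); ct=cam("top"); o=cv2.imread("pics/top0.png"); cv2.imwrite("pics/t9.png",t)
for n,g in dict(yellow=(541,62.5),red=(553,-3.6),blue=(568,-68)).items():
    P=[]
    for I in (o,t):
        u,v=proj(ct,(*g,146)).astype(int); V=cv2.cvtColor(I,cv2.COLOR_BGR2HSV)[v,u,2]
        ctr,a=blob(I,*HUE[n][:2],(u-12,v-12,u+12,v+12),120,int(V*.7)); P.append(back(ct,ctr,146)[:2])
    print(n,P[0].round(1),P[1].round(1),(P[1]-P[0]).round(1))
h=cv2.cvtColor(t,cv2.COLOR_BGR2HSV)[170:212,366:408]; m=((h[...,0]<30)&(h[...,2]>60)&(h[...,1]>20)).astype(np.uint8)
q=models.silhouettes("ammonite","top"); 
for r in q[:2]:
    ys,xs=np.nonzero(r["mask"]); print("amm",r["p"],r["pixel"],fitcyl(ct,np.array([xs.mean(),ys.mean()]),(459,-366),21,62,95).round(1))
p=cv2.resize(t[155:225,345:430],(400,329),interpolation=cv2.INTER_CUBIC); p2=cv2.resize(t[85:255,90:310],(400,329)); cv2.imwrite("pics/c9.png",np.hstack([p,p2]))
E
```

```text
yellow [541.5  62.2] [541.7  62. ] [ 0.2 -0.2]
red [553.9  -4.1] [554.3  -4.1] [ 0.3 -0. ]
blue [569.1 -69.1] [568.9 -69. ] [-0.2  0.1]
amm 0.83 [390.9, 189.9] [ 462.5 -363.9]
amm 0.59 [252.5, 148.1] [550.7  -4.3]
```

View pics/c9.png

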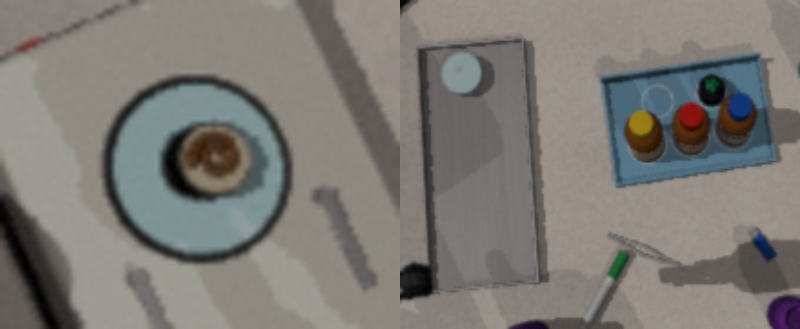

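The caps are back within 0.4 mm of where they were in the first top picture. The ammonite is upright on the plate (crop (213,158); plate centre (198,168)), about 3–4 mm off centre. The crystal and dish have not moved and the arm is clear, so I'm handing in.

```bash
python3 -c "
from bench import ticket; print(ticket.hand_in())"
```

```text
the job is handed in; nothing more can be done
None
```

The job is handed in at about 60 s of the 144 s allowed: the ammonite stands upright on the lit plate, about 3–4 mm from its centre, all three bottles are back within 0.4 mm of their places, and the crystal and dish were not touched; the first ammonite grip caught the fossil rather than the base, so I let go without lifting and regripped it by the base.

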